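# Press-test three spring leaves and post the tally for the stiffest

## Robot

A 6-joint arm with a two-finger parallel gripper is mounted at the origin on the work surface. World frame = base frame: x ahead of the robot, y to its left, z up, the work surface at z = 0. Lengths are in m, angles in rad, forces in N, time in s.
With the tool pointing down it reaches from about 0.275 to 0.825 m from the base axis. Payload 4.9 kg.
Tool frame: the origin (TCP) lies midway between the tips of the shut fingers; the grasp point (between the pads) lies 19 mm behind it (bot.grip_depth is the distance from the TCP to the grasp point, in m); y points along the fingers, x is the direction in which the jaws open and shut, and the axes are right-handed (so a half turn about y gives the same grasp; the last joint's range is limited). The gripper opens to 85 mm and grips with 20 to 120 N. Pads are 22 mm wide; open, the fingers measure 114 mm over their backs; the gripper's body (76 mm by 85 mm) begins 54 mm behind the grasp point. The pads swing forward as they close: fully open they stand 13 mm farther back than shut.
Start: joints at [-1.236, 0.326, -0.193, 1.052, 0, 1.437], TCP at [0.249, -0.491, 0.231] pointing down, gripper open.
Joint ranges: [-2.65, 2.65], [-0.97, 1.79], [-1.3, 1.35], [-1.93, 2.1], [-1.47, 1.37], [-3.14, 3.14]. Speed limits (rad/s): [2.57, 2.57, 3.14, 3.14, 3.14, 3.14].

## Interface

Orientations are given as a unit quaternion [w, x, y, z].
In Python, from cell import bot gives the robot as it stands. Calls block until the motion is done:
- bot.move_pose(position, orientation): joint-space move of the TCP to a pose.
- bot.move_linear(position, speed=0.15, rotation=None, until_force=None): straight line of the TCP; rotation=None keeps the orientation; speed is the mean speed in m/s. With until_force (N) it stops when the force on the tool has changed by that much, and returns True; else False.
- bot.goto_joints(angles): joint-space move.
- bot.set_gripper(opening, grasp_force=None): opening from 0.0 (shut) to 1.0 (fully open); grasp_force is the grip in N (None keeps the last); returns when the fingers have stopped.
- bot.wait(seconds).
- bot.solve_ik(position, orientation): joint angles nearest the present ones, or None.
- bot.camera(name): name is "scene" or "top" or "wrist"; returns the picture (480x640x3 uint8, red, green, blue); there is no depth.
- bot.calibration(name): a dict with "mtx" (3x3 intrinsics, pixels), "extrinsics" (4x4, takes a point from world to camera coordinates); the wrist camera has in their place "hand_eye" (4x4, takes a point from camera to tool coordinates, whose origin is the TCP and whose axes are the tool frame's). Camera axes: x right, y down, z forward; pixel columns grow to the right and rows downward; lengths in m; the calibration is good to about 2 mm. A picture is of the moment at which its call begins: read the wrist's pose just before it. calibration takes no time and is no camera call.
A pose or a line that the arm cannot do raises bot.PlanningError and nothing moves.
- bot.close_job(): hands the job in, once; it reports no verdict.
Trained networks look in the newest picture that a camera, given by its name, has taken for a name from the list of things; names that differ only in an ending like _2 or _b are one class to them, and where a whole thing is asked for, a point or a joint stands for the part that bears it (a point fixed in the world has none). Each returns a list of dicts, best first, with "confidence" (0 to 1); they miss things now and then, are a little off and sometimes report something else, mostly with a low value. They report only what shows in the picture. A call takes as long as a camera call.
- bot.search_frame(camera, thing): "bbox" ([left, top, width, height] in pixels, round what is visible of it).
Readings, each from a call of its own:
- bot.read_clock(): time.
- bot.read_joint_positions(): joint angles.
- bot.read_joint_vel(): joint speeds.
- bot.read_joint_efforts(): joint torques, N m.
- bot.read_position(): TCP position.
- bot.read_tool_rot(): TCP orientation.
- bot.read_ft_force(): force on the tool from outside, world axes, zero at the start.
- bot.read_moment(): the same for the moment, N m.
- bot.read_gripper_width(): opening from 0.0 (shut) to 1.0 (fully open).
Only numpy, scipy, OpenCV 4.12 (cv2) and the standard library are available. Lean on these libraries where they do the work, as an engineer would, in place of code of your own. Each camera call takes 0.05 s, during which the arm holds its last target.

## Task

Three clamped steel spring leaves stand on the bench: working from the robot's left to its right (from +y to -y), press the free tip of each one down onto its stop, hold it there for a moment and let it spring back, to feel how stiff it is. Then take the red-topped wooden tally out of its rack and post it edge-on through the slot of the tally box on the stand whose leaf was the stiffest, so that it drops fully inside. Leave everything else on the bench where it is.

Things in the scene. Friction and masses are not known exactly. Their poses are not given: they have to be found in the camera images.
- stand_a: one of three alike wooden stands fixed to the bench, 230 x 70 x 135 mm high; origin under its base's middle, x from leaf tip to tally box. Along x: steel stop post -101..-79 (39 high), clamp 0..30 (78 high) holding the spring leaf, tally box 34..115 (62 wide, inside 50; inner floor 12 up) with an aluminium top sloping 30 deg, 88 high in front to 135 at the rear; clear rear window
- leaf_a (a joint): bend of this stand's leaf: about 0 free, grows as the tip goes down, 0.165 rad at the stop (15 mm at the tip); springs back. Tip force grows evenly with bend. At the stop one of the three takes about 13 N, one 7 N, one 4 N; nothing shows which, and they change places
- tip_a (a point): top centre of the round brass pad (20 mm across) on the leaf's free tip, where to press; 61.5 mm above the bench when free. The steel leaf is 22 wide, 3 thick, 90 mm from clamp to pad, along the stand's x
- slot_a (a point): centre of the slot in the tally box's sloping top, on its outer face, 107.6 mm above the bench; axes as the stand's. Slot 48 mm long along y (level), 15 mm wide up the slope, sheet 6 mm thick. A tally enters square to the face, down and to the rear at 30 deg from vertical: along (0.5, 0, -0.866) in the stand's axes; let go about half-way in, it slides in by itself
- stand_b: one of three alike wooden stands fixed to the bench, 230 x 70 x 135 mm high; origin under its base's middle, x from leaf tip to tally box. Along x: steel stop post -101..-79 (39 high), clamp 0..30 (78 high) holding the spring leaf, tally box 34..115 (62 wide, inside 50; inner floor 12 up) with an aluminium top sloping 30 deg, 88 high in front to 135 at the rear; clear rear window
- leaf_b (a joint): bend of this stand's leaf: about 0 free, grows as the tip goes down, 0.165 rad at the stop (15 mm at the tip); springs back. Tip force grows evenly with bend. At the stop one of the three takes about 13 N, one 7 N, one 4 N; nothing shows which, and they change places
- tip_b (a point): top centre of the round brass pad (20 mm across) on the leaf's free tip, where to press; 61.5 mm above the bench when free. The steel leaf is 22 wide, 3 thick, 90 mm from clamp to pad, along the stand's x
- slot_b (a point): centre of the slot in the tally box's sloping top, on its outer face, 107.6 mm above the bench; axes as the stand's. Slot 48 mm long along y (level), 15 mm wide up the slope, sheet 6 mm thick. A tally enters square to the face, down and to the rear at 30 deg from vertical: along (0.5, 0, -0.866) in the stand's axes; let go about half-way in, it slides in by itself
- stand_c: one of three alike wooden stands fixed to the bench, 230 x 70 x 135 mm high; origin under its base's middle, x from leaf tip to tally box. Along x: steel stop post -101..-79 (39 high), clamp 0..30 (78 high) holding the spring leaf, tally box 34..115 (62 wide, inside 50; inner floor 12 up) with an aluminium top sloping 30 deg, 88 high in front to 135 at the rear; clear rear window
- leaf_c (a joint): bend of this stand's leaf: about 0 free, grows as the tip goes down, 0.165 rad at the stop (15 mm at the tip); springs back. Tip force grows evenly with bend. At the stop one of the three takes about 13 N, one 7 N, one 4 N; nothing shows which, and they change places
- tip_c (a point): top centre of the round brass pad (20 mm across) on the leaf's free tip, where to press; 61.5 mm above the bench when free. The steel leaf is 22 wide, 3 thick, 90 mm from clamp to pad, along the stand's x
- slot_c (a point): centre of the slot in the tally box's sloping top, on its outer face, 107.6 mm above the bench; axes as the stand's. Slot 48 mm long along y (level), 15 mm wide up the slope, sheet 6 mm thick. A tally enters square to the face, down and to the rear at 30 deg from vertical: along (0.5, 0, -0.866) in the stand's axes; let go about half-way in, it slides in by itself
- tally_mid (a point): centre of the loose flat wooden tally, 10 thick (its x) x 40 wide (its y) x 70 mm long (its z, up), about 20 g, plain wood below and red on the top 26 mm; stands upright in the rack's groove, bottom 10 mm above the bench; axes as the rack's, but it may lean a few degrees. Held by its flat faces it cannot swivel in the fingers; by its edges it may
- rack: dark wooden tally rack fixed to the bench, 70 x 90 x 36 mm high, a groove 12 mm wide along its y holds the tally's lowest 26 mm; origin under its middle
- glue_pot: dark steel glue pot, 84 across, 80 mm high; bystander, origin at its underside
- varnish_tin: closed steel tin, 68 across, 85 mm high; bystander, origin at its underside
- offcut: pale wood offcut, 50 x 160 x 25 mm; bystander, origin at its underside
- mallet: wooden mallet lying down; bystander, origin at its underside
- plane: wooden plane, 170 x 55 x 80 mm; bystander, origin at its underside
- crook: white curved stick handle, 145 mm long, 24 thick; bystander, origin at its underside
- wax_disc: yellow wax disc, 52 across, 18 mm high; bystander, origin at its underside
- tally: the same tally; origin at the centre of its lower end

How it is judged:
On the way, in this order (a step that is already met when the one before it is completed fails the run):
1. the leftmost (largest y) of the three leaves is pressed down to its stop (bend over 0.145 rad, within 2 mm of the stop at the tip) and held 0.2 s (((value of joint leaf_a above 0.145 rad and y of stand_a in the frame of stand_b above 0 m and y of stand_a in the frame of stand_c above 0 m) or (value of joint leaf_b above 0.145 rad and y of stand_b in the frame of stand_a above 0 m and y of stand_b in the frame of stand_c above 0 m) or (value of joint leaf_c above 0.145 rad and y of stand_c in the frame of stand_a above 0 m and y of stand_c in the frame of stand_b above 0 m))), for 0.2 s.
2. the middle of the three leaves is pressed down to its stop (bend over 0.145 rad, within 2 mm of the stop at the tip) and held 0.2 s (((value of joint leaf_a above 0.145 rad and y of stand_b in the frame of stand_a above 0 m and y of stand_a in the frame of stand_c above 0 m) or (value of joint leaf_a above 0.145 rad and y of stand_c in the frame of stand_a above 0 m and y of stand_a in the frame of stand_b above 0 m) or (value of joint leaf_b above 0.145 rad and y of stand_a in the frame of stand_b above 0 m and y of stand_b in the frame of stand_c above 0 m) or (value of joint leaf_b above 0.145 rad and y of stand_c in the frame of stand_b above 0 m and y of stand_b in the frame of stand_a above 0 m) or (value of joint leaf_c above 0.145 rad and y of stand_a in the frame of stand_c above 0 m and y of stand_c in the frame of stand_b above 0 m) or (value of joint leaf_c above 0.145 rad and y of stand_b in the frame of stand_c above 0 m and y of stand_c in the frame of stand_a above 0 m))), for 0.2 s.
3. the rightmost of the three leaves is pressed down to its stop (bend over 0.145 rad, within 2 mm of the stop at the tip) and held 0.2 s (((value of joint leaf_a above 0.145 rad and y of each of stand_b, stand_c in the frame of stand_a above 0 m) or (value of joint leaf_b above 0.145 rad and y of each of stand_a, stand_c in the frame of stand_b above 0 m) or (value of joint leaf_c above 0.145 rad and y of each of stand_a, stand_b in the frame of stand_c above 0 m))), for 0.2 s.
At the end, for the whole second after the job is handed in: The tally is wholly inside the tally box of the stiffest leaf's stand (centre within the walls, under 66 mm above the bench; the stiffest is the one leaf sagging less than 0.0016 rad under its own weight when free), at rest; all leaves sprung back (bend under 0.02 rad) (((value of joint leaf_a below 0.0016 rad and x of tally_mid in the frame of stand_a between 0.036 and 0.115 m and y of tally_mid in the frame of stand_a between -0.03 and 0.03 m and z of tally_mid in the frame of stand_a between 0.012 and 0.066 m) or (value of joint leaf_b below 0.0016 rad and x of tally_mid in the frame of stand_b between 0.036 and 0.115 m and y of tally_mid in the frame of stand_b between -0.03 and 0.03 m and z of tally_mid in the frame of stand_b between 0.012 and 0.066 m) or (value of joint leaf_c below 0.0016 rad and x of tally_mid in the frame of stand_c between 0.036 and 0.115 m and y of tally_mid in the frame of stand_c between -0.03 and 0.03 m and z of tally_mid in the frame of stand_c between 0.012 and 0.066 m)) and value of joint each of leaf_a, leaf_b, leaf_c below 0.02 rad and linear speed of tally below 0.02 m/s); the robot touches nothing.
It fails at once if a bystander (pot, tin, offcut, mallet, plane, crook or wax disc) is shoved more than 40 mm (distance of any of glue_pot, varnish_tin, offcut, mallet, plane, crook, wax_disc from where it was at the start of the episode above 0.04 m).
It also fails if it takes over 72 s, if anything falls off the work surface, if the arm or the gripper's body presses on something with over 40 N, if the wrist force passes 120 N, or if a joint passes its speed limit or range.

## Working session

There is one attempt and no reset: what is moved stays moved. The work goes in short steps, each a Python script; the robot and the scene stay as the last script left them, time stands still between calls to the robot, and variables do not carry over. Pictures are saved under pics/ and viewed, and the job is handed in when it is done.

```bash
mkdir -p pics; ls
python3 - <<'E'
from cell import bot
import cv2
for n in ("scene","top","wrist"):
    im=bot.camera(n); cv2.imwrite(f"pics/{n}0.png",im[:,:,::-1])
    c=bot.calibration(n); print(n,{k:v.round(4).tolist() if hasattr(v,'round') else v for k,v in c.items()})
    for t in ("stand_a","tip_a","slot_a","tally","rack","glue_pot","varnish_tin","plane"):
        try: print(t,[(d['bbox'],round(d['confidence'],2)) for d in bot.search_frame(n,t)][:5])
        except Exception as e: print(t,e)
print(bot.read_clock(),bot.read_tool_rot(),bot.read_position())
E
```

```text
pics
scene {'mtx': [[528.997, 0.0, 321.2429], [0.0, 528.997, 236.8485], [0.0, 0.0, 1.0]], 'extrinsics': [[0.678, 0.735, -0.0028, -0.3983], [0.5037, -0.4674, -0.7265, -0.2057], [-0.5353, 0.4912, -0.6872, 1.6757], [0.0, 0.0, 0.0, 1.0]]}
stand_a [([248.6, 245.8, 81.0, 74.0], 0.79), ([357.2, 184.0, 83.3, 50.7], 0.78), ([284.5, 205.2, 84.3, 56.6], 0.74), ([398.2, 233.3, 54.1, 42.3], 0.32)]
tip_a [([293.1, 206.4, 33.1, 15.5], 0.76), ([258.8, 245.7, 29.4, 23.3], 0.75), ([367.5, 182.3, 28.5, 13.7], 0.68)]
slot_a [([356.8, 183.3, 82.0, 52.0], 0.86), ([250.5, 247.4, 77.2, 73.7], 0.78), ([261.5, 244.2, 22.4, 26.7], 0.69), ([288.3, 206.6, 81.5, 54.6], 0.56)]
tally [([197.5, 308.7, 21.4, 23.9], 0.72), ([383.9, 146.9, 54.1, 31.5], 0.7)]
rack [([185.8, 315.3, 49.7, 31.4], 0.96), ([285.2, 205.1, 84.1, 55.5], 0.29)]
glue_pot [([364.1, 262.3, 59.0, 49.2], 0.8)]
varnish_tin [([291.4, 317.9, 36.4, 45.5], 0.86), ([160.2, 224.1, 82.3, 55.5], 0.57)]
plane [([381.4, 144.0, 56.6, 36.5], 0.57)]
top {'mtx': [[599.9325, 0.0, 315.7035], [0.0, 599.9325, 244.4101], [0.0, 0.0, 1.0]], 'extrinsics': [[0.0033, -0.9999
[... 526 characters left out ...]
.3], 0.47)]
rack [([422.2, 232.4, 30.7, 31.8], 0.88), ([475.3, 251.2, 43.4, 30.1], 0.45), ([347.2, 194.4, 29.8, 93.2], 0.17)]
glue_pot [([273.9, 155.5, 52.4, 36.3], 0.62)]
varnish_tin [([381.8, 163.8, 24.0, 31.9], 0.77)]
plane [([120.6, 253.0, 55.0, 58.6], 0.87), ([271.5, 219.2, 34.6, 89.5], 0.19)]
wrist {'mtx': [[373.8631, 0.0, 322.0152], [0.0, 373.8631, 242.1479], [0.0, 0.0, 1.0]], 'hand_eye': [[1.0, 0.0002, 0.0004, 0.0008], [-0.0003, -0.328, 0.9447, -0.1426], [0.0003, -0.9447, -0.328, 0.0833], [0.0, 0.0, 0.0, 1.0]]}
stand_a []
tip_a []
slot_a []
tally []
rack []
glue_pot []
varnish_tin []
plane []
1.35 [-0.60245306  0.60245473 -0.37020254  0.37020087] [ 0.24852892 -0.49065806  0.23128995]
```

Run:
```python
import cv2
a=cv2.imread("pics/top0.png"); cv2.imwrite("pics/topc.png",cv2.resize(a[140:340,100:540],(800,364),interpolation=cv2.INTER_CUBIC))
a=cv2.imread("pics/scene0.png"); cv2.imwrite("pics/scenec.png",cv2.resize(a[120:390,130:480],(778,600),interpolation=cv2.INTER_CUBIC))
from scipy.spatial.transform import Rotation as R
print(R.from_quat([0.60245473,-0.37020254,0.37020087,-0.60245306]).as_matrix().round(3))
```

```text
[[ 0.452 -0.     0.892]
 [-0.892 -0.     0.452]
 [-0.    -1.    -0.   ]]
```

View pics/topc.png

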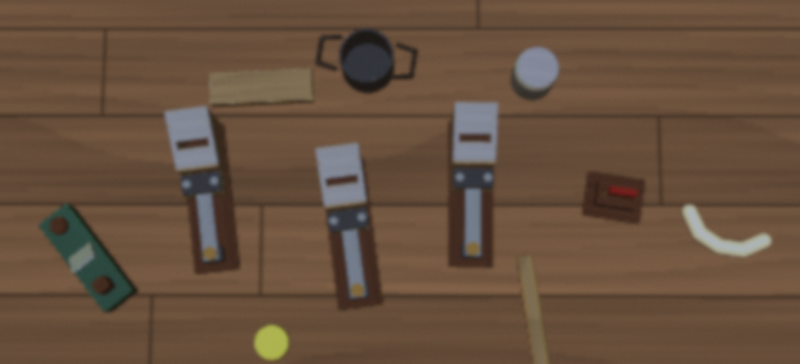

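View pics/scenec.png

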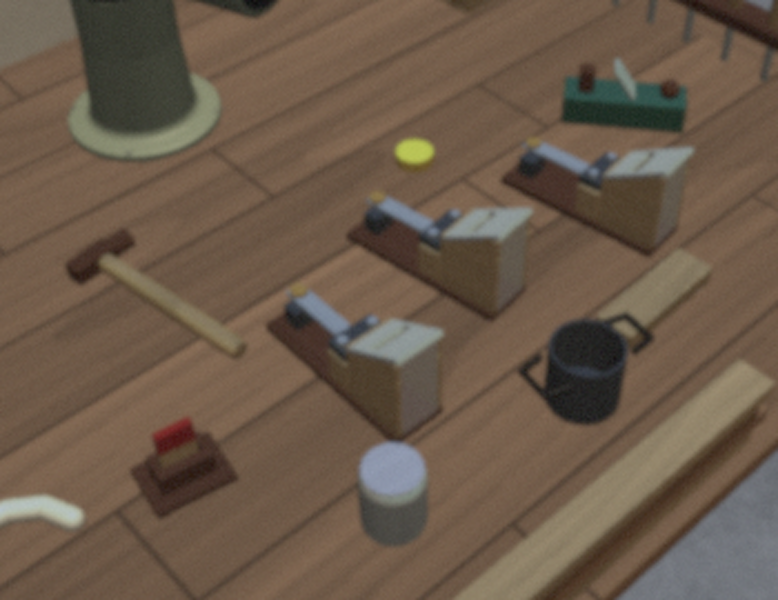

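```bash
cat > h.py <<'E'
import numpy as np, cv2
from cell import bot
from scipy.spatial.transform import Rotation as R
def ray(cal,px,T_cw=None):
    K=cal['mtx']
    if T_cw is None: T=np.linalg.inv(cal['extrinsics'])
    else: T=T_cw
    d=T[:3,:3]@np.linalg.inv(K)@np.array([px[0],px[1],1.]); return T[:3,3],d
def onz(cal,px,z,T=None):
    o,d=ray(cal,px,T); return o+d*(z-o[2])/d[2]
def quat(Rm):
    q=R.from_matrix(Rm).as_quat(); return np.array([q[3],q[0],q[1],q[2]])
def rotm(q): return R.from_quat([q[1],q[2],q[3],q[0]]).as_matrix()
def down(th):  # jaw axis x at angle th in plane, fingers down
    x=np.array([np.cos(th),np.sin(th),0]); y=np.array([0,0,-1.]); return np.column_stack([x,y,np.cross(x,y)])
def wristT():
    T=np.eye(4);T[:3,:3]=rotm(bot.read_tool_rot());T[:3,3]=bot.read_position()
    return T@bot.calibration('wrist')['hand_eye']
def proj(cal,P,T=None):
    E=cal['extrinsics'] if T is None else np.linalg.inv(T)
    c=E[:3,:3]@np.asarray(P)+E[:3,3]; u=cal['mtx']@c; return u[:2]/u[2]
E
python3 - <<'E'
from h import *
im=cv2.imread("pics/top0.png"); sc=cv2.imread("pics/scene0.png")
ct=bot.calibration('top'); cs=bot.calibration('scene')
f=lambda c:(100+c[0]/1.818-.25,140+c[1]/1.818-.25)
g=lambda c:(130+c[0]/2.222-.3,120+c[1]/2.222-.3)
tips=dict(L=(209,254),M=(357,289),R=(473,249)); sl=dict(L=(193,144),M=(342,181),R=(475,138))
for k in tips:
    t=onz(ct,f(tips[k]),.0615); s=onz(ct,f(sl[k]),.1076)
    d=s-t; print(k,t.round(4),s.round(4),np.hypot(d[0],d[1]).round(4),np.degrees(np.arctan2(d[1],d[0])).round(1), proj(cs,t).round(1))
st=dict(L=(533,144),M=(376,198),R=(298,291))
for k in st: print(k,onz(cs,g(st[k]),.0615).round(4))
print('tally',onz(ct,f((623,191)),.08).round(4), onz(cs,g((174,428)),.08).round(4))
hsv=cv2.cvtColor(im,cv2.COLOR_BGR2HSV)
for nm,I,(lo,hi) in (('top',im,(0,255)),('scene',sc,(0,255))):
    H=cv2.cvtColor(I,cv2.COLOR_BGR2HSV)
    m=((H[...,0]>14)&(H[...,0]<26)&(H[...,1]>150)&(H[...,2]>110)).astype(np.uint8)
    n,_,s,c=cv2.connectedComponentsWithStats(m)
    for i in range(1,n):
        if 6<s[i,4]<120: print(nm,'brass',s[i],c[i].round(1))
    m=(((H[...,0]<6)|(H[...,0]>174))&(H[...,1]>170)&(H[...,2]>80)).astype(np.uint8)
    n,_,s,c=cv2.connectedComponentsWithStats(m)
    for i in range(1,n):
        if 20<s[i,4]: print(nm,'red',s[i],c[i].round(1))
E
```

```text
L [0.4676 0.3    0.0615] [0.6262 0.3195 0.1076] 0.1598 7.0 [369.3 183.3]
M [0.416  0.0782 0.0615] [0.5715 0.0994 0.1076] 0.1569 7.8 [299.7 208.6]
R [ 0.476  -0.0944  0.0615] [ 0.6357 -0.0956  0.1076] 0.1597 -0.4 [263.6 250.2]
L [0.4722 0.2963 0.0615]
M [0.4151 0.076  0.0615]
R [ 0.4777 -0.0951  0.0615]
tally [ 0.5613 -0.3162  0.08  ] [ 0.5614 -0.3151  0.08  ]
top red [435 242  16   6  60] [442.5 244.8]
scene red [201 311  12   8  23] [206.5 314.7]
```

Run:
```python
from h import *
t0=bot.read_clock()
pts=dict(L=([.468,.298],[.6262,.3195],7),M=([.416,.077],[.5715,.0994],7.5),R=([.4765,-.095],[.6357,-.0956],-.4))
def tilt(yaw,flip):
    a=np.array([.5*np.cos(yaw),.5*np.sin(yaw),-.866]); yv=np.array([-np.sin(yaw),np.cos(yaw),0])
    x=np.cross(a,yv) # tool: x,y=a,z ; x×y=z -> y×z=x with z=yv
    z=yv
    if flip: x,z=-x,-z
    return np.column_stack([x,a,z])
f=lambda j: None if j is None else np.round(j,2).tolist()
for k,(t,s,yw) in pts.items():
    yw=np.radians(yw)
    for th in (0,180,90,-90):
        print(k,'press',th,[f(bot.solve_ik([*t,z],quat(down(yw+np.radians(th))))) for z in (.12,.045)])
    for fl in (0,1):
        Rm=tilt(yw,fl); a=Rm[:,1]; s3=np.array([*s,.1076])
        print(k,'post',fl,[f(bot.solve_ik(s3-a*d,quat(Rm))) for d in (.10,.003)])
for th in (0,180): print('pick',th,[f(bot.solve_ik([.561,-.316,z],quat(down(np.radians(th-7))))) for z in (.15,.048)])
print(t0,bot.read_clock())
```

```text
L press 0 [[0.43, 0.43, -0.34, 0.8, 0.0, 1.88], [0.43, 0.53, -0.41, 0.63, 0.0, 1.88]]
L press 180 [[0.43, 0.43, -0.34, 0.8, 0.0, -1.26], [0.43, 0.53, -0.41, 0.63, 0.0, -1.26]]
L press 90 [[0.43, 0.43, -0.34, 0.8, 0.0, 0.31], [0.43, 0.53, -0.41, 0.63, 0.0, 0.31]]
L press -90 [[0.43, 0.43, -0.34, 0.8, 0.0, -2.83], [0.43, 0.53, -0.41, 0.63, 0.0, -2.83]]
L post 0 [[0.46, 0.26, -0.55, 0.27, -0.17, 1.87], [0.43, 0.44, -0.54, 0.09, -0.15, 1.84]]
L post 1 [[0.46, 0.26, -0.55, 0.27, -0.17, -1.27], [0.43, 0.44, -0.54, 0.09, -0.15, -1.3]]
M press 0 [[0.01, 0.22, -0.67, 0.69, 0.0, 1.45], [0.01, 0.34, -0.75, 0.48, 0.0, 1.45]]
M press 180 [[0.01, 0.22, -0.67, 0.69, 0.0, -1.69], [0.01, 0.34, -0.75, 0.48, 0.0, -1.69]]
M press 90 [[0.01, 0.22, -0.67, 0.69, 0.0, -0.12], [0.01, 0.34, -0.75, 0.48, 0.0, -0.12]]
M press -90 [[0.01, 0.22, -0.67, 0.69, 0.0, 3.02], [0.01, 0.34, -0.75, 0.48, 0.0, 3.02]]
M post 0 [[-0.0, 0.0, -0.86, 0.19, 0.07, 1.46], [0.01, 0.24, -0.87, -0.06, 0.06, 1.47]]
M post 1 [[-0.0, 0.0, -0.86, 0.19, 0.07, -1.69], [0.01, 0.24, -0.87, -0.06, 0.06, -1.67]]
R press 0 [[-0.35, 0.32, -0.52, 0.73, 0.0, 1.23], [-0.35, 0.43, -0.6, 0.55, 0.0, 1.23]]
R press 180 [[-0.35, 0.32, -0.52, 0.73, 0.0, -1.91], [-0.35, 0.43, -0.6, 0.55, 0.0, -1.91]]
R press 90 [[-0.35, 0.32, -0.52, 0.73, 0.0, -0.34], [-0.35, 0.43, -0.6, 0.55, 0.0, -0.34]]
R press -90 [[-0.35, 0.32, -0.52, 0.73, 0.0, 2.8], [-0.35, 0.43, -0.6, 0.55, 0.0, 2.8]]
R post 0 [[-0.38, 0.13, -0.72, 0.23, 0.18, 1.24], [-0.34, 0.34, -0.71, 0.02, 0.17, 1.28]]
R post 1 [[-0.38, 0.13, -0.72, 0.23, 0.18, -1.9], [-0.34, 0.34, -0.71, 0.02, 0.17, -1.87]]
pick 0 [[-0.63, 0.56, -0.04, 0.97, 0.0, 1.07], [-0.63, 0.66, -0.15, 0.76, 0.0, 1.07]]
pick 180 [[-0.63, 0.56, -0.04, 0.97, 0.0, -2.08], [-0.63, 0.66, -0.15, 0.76, 0.0, -2.08]]
1.35 1.35
```

Run:
```python
from h import *
bot.set_gripper(0.0)
print(bot.read_clock())
yw=np.radians(7)
bot.move_pose([.468,.298,.16],quat(down(yw+np.pi/2)))
T=wristT(); im=bot.camera('wrist'); cv2.imwrite("pics/wL.png",im[:,:,::-1]); np.save("wL.npy",T)
c=bot.calibration('wrist')
print(bot.read_clock(),bot.read_position(),proj(c,[.468,.298,.0615],T),proj(c,[.6262,.3195,.1076],T), bot.read_ft_force())
print([(d['bbox'],round(d['confidence'],2)) for d in bot.search_frame('wrist','tip_a')])
```

```text
2.1167
5.0583 [0.46848752 0.29737293 0.16005765] [324.93692102 244.12671609] [327.95942512 478.7147494 ] [-0.86795707 -0.55190236 -0.43059475]
[([0.0, 104.0, 42.3, 154.3], 0.72), ([308.7, 229.9, 31.2, 76.1], 0.72)]
```

View pics/wL.png

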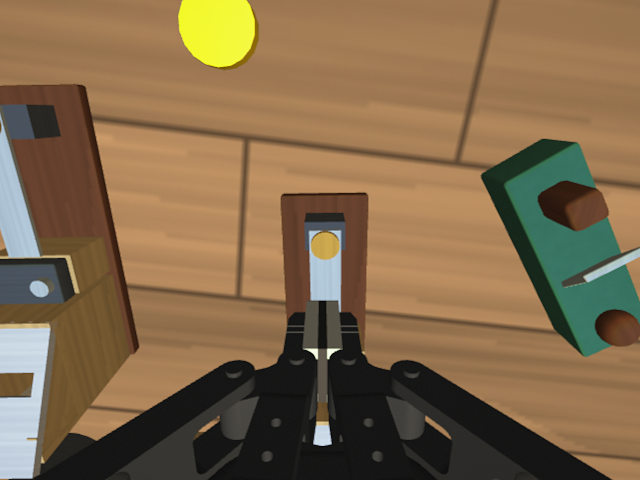

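```bash
cat >> h.py <<'E'
def press(x,y):
    p=bot.read_position(); Rm=bot.read_tool_rot()
    bot.move_linear([x,y,.068],.12)
    f0=bot.read_ft_force()
    bot.move_linear([x,y,.0535],.05); z1=bot.read_position()[2]; bot.wait(.1); f1=bot.read_ft_force()
    print('mid',round(z1,4),(f1-f0).round(2))
    r=bot.move_linear([x,y,.0425],.02,until_force=22)
    bot.wait(.1); print('stop',r,bot.read_position().round(4),(bot.read_ft_force()-f0).round(2))
    bot.wait(.35); print('hold',bot.read_position().round(4),(bot.read_ft_force()-f0).round(2))
    bot.move_linear([x,y,.12],.15); print('clock',bot.read_clock())
E
python3 - <<'E'
from h import *
press(.466,.298)
E
```

```text
mid 0.0536 [1.6  1.27 2.6 ]
stop True [0.4669 0.2984 0.047 ] [-2.1  -0.35 11.89]
hold [0.4669 0.2984 0.047 ] [-1.5  -1.15 10.8 ]
clock 8.1083
```

```bash
sed -i 's/bot.wait(.1); f1=bot.read_ft_force()/f1=np.mean([(bot.wait(.03),bot.read_ft_force())[1] for _ in range(8)],0)/' h.py
python3 - <<'E'
from h import *
yw=np.radians(7.5)
bot.move_linear([.466,.298,.15],.3)
bot.move_pose([.416,.077,.15],quat(down(yw+np.pi/2)))
T=wristT(); im=bot.camera('wrist'); cv2.imwrite("pics/wM.png",im[:,:,::-1]); np.save("wM.npy",T)
c=bot.calibration('wrist')
print(bot.read_clock(),bot.read_position(),proj(c,[.416,.077,.0615],T),proj(c,[.4160,.0782,.0615],T))
for t in [(.416,.077)]:
    pass
b=[(d['bbox'],round(d['confidence'],2)) for d in bot.search_frame('wrist','tip_a')];print(b)
H=cv2.cvtColor(im,cv2.COLOR_RGB2HSV); m=((H[...,0]>14)&(H[...,0]<26)&(H[...,1]>140)&(H[...,2]>110)).astype(np.uint8)
n,_,s,cc=cv2.connectedComponentsWithStats(m)
for i in range(1,n):
    if s[i,4]>100: print(s[i],cc[i],onz(c,cc[i],.0615,T))
E
```

```text
9.3167 [0.41662948 0.0777811  0.14985303] [323.30106745 249.33878138] [325.10871731 249.56299953]
[([49.9, 283.0, 43.1, 120.8], 0.96), ([567.0, 336.4, 60.8, 108.8], 0.82), ([308.0, 228.6, 35.0, 70.6], 0.72)]
[479 110  46  25 149] [499.91275168 117.37583893] [0.32081225 0.16869449 0.0615    ]
[  0 205  11  48 237] [  4.06751055 232.18987342] [ 0.43134974 -0.12949684  0.0615    ]
[310 233  28  29 656] [323.44054878 246.98628049] [0.41435726 0.07687345 0.0615    ]
[ 50 288  32  25 584] [ 64.92979452 300.27568493] [ 0.47652405 -0.0949631   0.0615    ]
[600 342  28  23 493] [613.48275862 353.50912779] [0.46845709 0.29729916 0.0615    ]
[120 371  23  53 565] [131.29026549 398.00176991] [ 0.55509809 -0.05240016  0.0615    ]
```

View pics/wM.png

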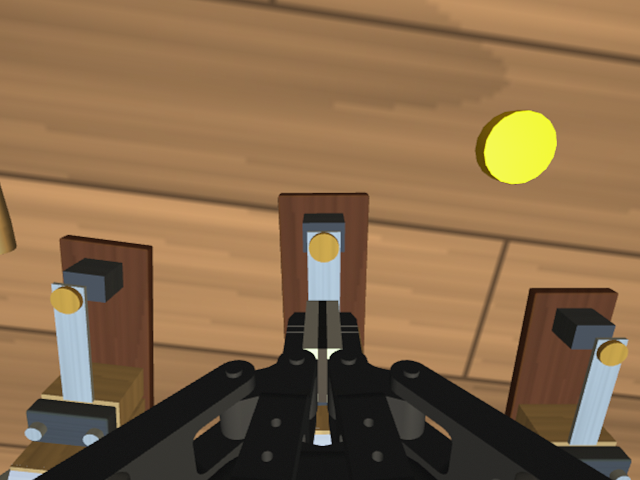

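Run:
```python
from h import *
press(.4125,.0767)
yw=np.radians(-.4)
bot.move_linear([.4125,.0767,.14],.3)
bot.move_pose([.4745,-.095,.14],quat(down(yw+np.pi/2)))
press(.4745,-.095)
T=wristT(); im=bot.camera('wrist'); cv2.imwrite("pics/wR.png",im[:,:,::-1])
```

```text
mid 0.0539 [ 2.46 -0.02  4.45]
stop True [0.4135 0.0767 0.0469] [-2.29 -0.54 14.56]
hold [0.4135 0.0767 0.0469] [-2.5  -0.71 14.28]
clock 12.4417
mid 0.0541 [0.48 0.59 7.35]
stop True [ 0.4765 -0.0955  0.0472] [-4.3   1.53 13.89]
hold [ 0.4765 -0.0955  0.0473] [-3.92  1.47 13.74]
clock 16.4667
```

View pics/wR.png

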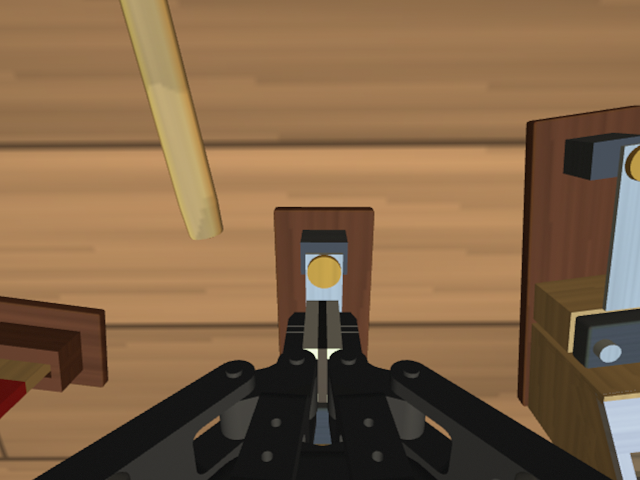

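Run:
```python
from h import *
bot.move_linear([.4745,-.095,.19],.3)
bot.set_gripper(0.5,grasp_force=40)
yw=np.radians(-8)
bot.move_pose([.5613,-.3157,.17],quat(down(yw)))
T=wristT(); im=bot.camera('wrist'); cv2.imwrite("pics/wT.png",im[:,:,::-1]); np.save("wT.npy",T)
c=bot.calibration('wrist')
print(bot.read_clock(),bot.read_position())
H=cv2.cvtColor(im,cv2.COLOR_RGB2HSV); m=(((H[...,0]<6)|(H[...,0]>174))&(H[...,1]>170)&(H[...,2]>80)).astype(np.uint8)
n,_,s,cc=cv2.connectedComponentsWithStats(m)
for i in range(1,n):
    if s[i,4]>60: print(s[i],cc[i])
y=np.array([-np.sin(yw),np.cos(yw),0]); x=np.array([np.cos(yw),np.sin(yw),0])
o=np.array([.5613,-.3157,.08])
for a,b in ((5,20),(5,-20),(-5,-20),(-5,20)): print(proj(c,o+x*a/1e3+y*b/1e3,T).round(1))
```

```text
18.7167 [ 0.56128525 -0.31495559  0.17011794]
[ 316  212   17   67 1038] [323.46820809 244.59537572]
[331.1 217.1]
[330.5 274.1]
[315.8 274.1]
[315.5 217.1]
```

View pics/wT.png

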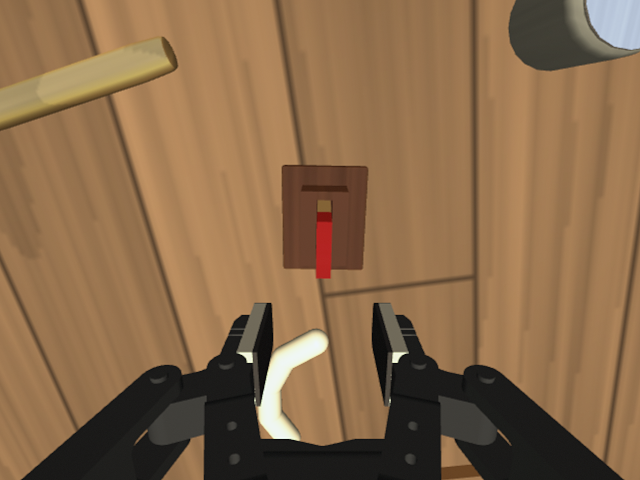

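Run:
```python
from h import *
im=cv2.imread("pics/wT.png"); T=np.load("wT.npy"); c=bot.calibration('wrist')
print(im[205:282:3,323].tolist())
m=((im[...,2]>140)&(im[...,1]<70)&(im[...,0]<80)).astype(np.uint8); m[:200]=0;m[290:]=0;m[:,:300]=0;m[:,345:]=0
cn=max(cv2.findContours(m,0,1)[0],key=cv2.contourArea); r=cv2.minAreaRect(cn); print(r)
p=onz(c,r[0],.08,T); print(p)
b=cv2.boxPoints(r); q=[onz(c,v,.08,T) for v in b]; print(np.round(q,4))
for i in range(4): d=q[(i+1)%4]-q[i]; print(np.linalg.norm(d),np.degrees(np.arctan2(d[1],d[0])))
```

```text
[[54, 98, 131], [53, 99, 131], [48, 87, 127], [17, 21, 118], [14, 20, 117], [11, 18, 114], [33, 36, 178], [32, 35, 177], [33, 36, 177], [33, 36, 178], [33, 36, 179], [32, 34, 177], [33, 36, 178], [35, 36, 179], [35, 36, 179], [33, 35, 178], [32, 35, 177], [34, 36, 179], [33, 35, 178], [32, 36, 179], [32, 35, 178], [33, 36, 177], [33, 35, 176], [32, 35, 176], [30, 31, 177], [68, 99, 130]]
((323.5, 250.0), (56.0, 15.0), 90.0)
[ 0.56113679 -0.31829083  0.08      ]
[[ 0.559  -0.2985  0.08  ]
 [ 0.5686 -0.2998  0.08  ]
 [ 0.5634 -0.3391  0.08  ]
 [ 0.5533 -0.3377  0.08  ]]
0.00969803936997863 -7.908663930383958
0.03963902779710904 -97.4684072425274
0.010219007835621045 172.09773110462123
0.039639588815396656 81.77856347832342
```

Run:
```python
from h import *
x,y=.5612,-.3183
q=quat(down(np.radians(-7.9)))
bot.move_linear([x,y,.16],.15,rotation=q)
bot.move_linear([x,y,.047],.15)
bot.set_gripper(0.0,40)
print(bot.read_position(),bot.read_gripper_width(),bot.read_ft_force())
bot.move_linear([x,y,.10],.1)
bot.move_linear([x,y,.22],.25)
print(bot.read_clock(),bot.read_gripper_width(),bot.read_position())
T=wristT(); im=bot.camera('wrist'); cv2.imwrite("pics/wG.png",im[:,:,::-1]); np.save("wG.npy",T)
```

```text
[ 0.56191791 -0.31879819  0.04814521] 0.11098375314972797 [-1.24214702 -0.40804463  5.9724746 ]
21.575 0.11134015223294044 [ 0.56069178 -0.31797808  0.218836  ]
```

View pics/wG.png

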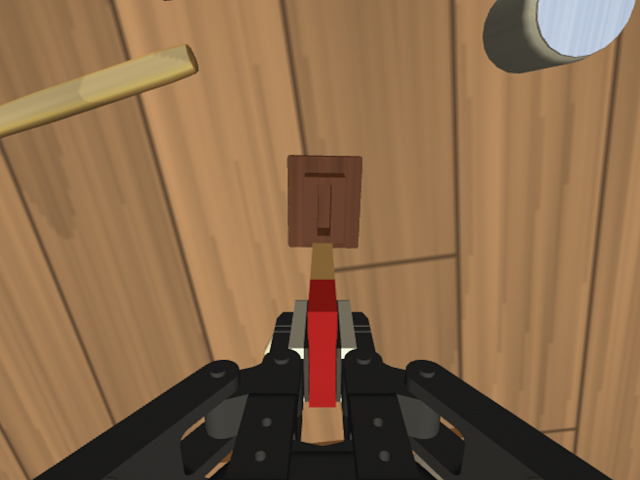

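Run:
```python
from h import *
im=cv2.imread("pics/wG.png"); c=bot.calibration('wrist'); HE=c['hand_eye']
col=im[236:415,322].astype(int); 
for i in range(0,len(col)-3):
    if abs(col[i+3]-col[i]).sum()>60: print(236+i+1.5,col[i].tolist(),col[i+3].tolist())
for r in (252,270,290,320,360,395):
    e=np.abs(np.diff(im[r,295:350].astype(int),axis=0)).sum(1); print(r,[(295+i+.5,int(e[i])) for i in np.where(e>60)[0]])
for p in ((0,.038,.02),(0,.012-.0,.02),(0,-.032,.02),(0,-.032,-.02)): print(p,proj(c,p,HE).round(1))
```

```text
242.5 [46, 66, 105] [53, 99, 130]
278.5 [53, 99, 130] [11, 15, 117]
279.5 [52, 95, 129] [15, 19, 118]
280.5 [38, 67, 124] [17, 21, 118]
310.5 [17, 21, 118] [31, 33, 170]
311.5 [14, 19, 115] [33, 36, 180]
312.5 [20, 24, 134] [32, 34, 178]
405.5 [33, 36, 175] [62, 87, 167]
406.5 [32, 34, 175] [85, 124, 158]
407.5 [36, 42, 174] [84, 122, 159]
408.5 [62, 87, 167] [83, 121, 159]
252 [(np.float64(311.5), 65)]
270 [(np.float64(310.5), 75)]
290 [(np.float64(308.5), 103), (np.float64(309.5), 142), (np.float64(334.5), 107), (np.float64(335.5), 92)]
320 [(np.float64(304.5), 74), (np.float64(305.5), 171), (np.float64(306.5), 82), (np.float64(307.5), 78), (np.float64(336.5), 76), (np.float64(337.5), 89), (np.float64(338.5), 172), (np.float64(339.5), 80)]
360 [(np.float64(302.5), 72), (np.float64(303.5), 74), (np.float64(308.5), 116), (np.float64(335.5), 118), (np.float64(340.5), 74), (np.float64(341.5), 74)]
395 [(np.float64(303.5), 77), (np.float64(308.5), 103), (np.float64(335.5), 105), (np.float64(341.5), 151)]
(0, 0.038, 0.02) [323.1 242.9]
(0, 0.012, 0.02) [323.2 262.2]
(0, -0.032, 0.02) [323.6 311.9]
(0, -0.032, -0.02) [323.4 407.4]
```

```bash
cat >> h.py <<'E'
def tilt(yaw):
    a=np.array([.5*np.cos(yaw),.5*np.sin(yaw),-np.sqrt(.75)]); z=np.array([-np.sin(yaw),np.cos(yaw),0])
    return np.column_stack([np.cross(a,z),a,z])
E
python3 - <<'E'
from h import *
s=np.array([.6347,-.0955,.1076]); Rm=tilt(np.radians(-.3)); a=Rm[:,1]; print(Rm.round(3))
bot.move_pose(s-a*.115,quat(Rm))
bot.move_linear(s-a*.073,.15)
print(bot.read_clock(),bot.read_position(),s-a*.073)
T=wristT(); im=bot.camera('wrist'); cv2.imwrite("pics/wS.png",im[:,:,::-1]); np.save("wS.npy",T)
c=bot.calibration('wrist')
# slot outline prediction
for u,v in ((-7.5,-24),(7.5,-24),(7.5,24),(-7.5,24)):
    print(proj(c,s+Rm[:,0]*u/1e3+Rm[:,2]*v/1e3,T).round(1))
E
```

```text
[[ 0.866  0.5    0.005]
 [-0.005 -0.003  1.   ]
 [ 0.5   -0.866  0.   ]]
22.9583 [ 0.59855345 -0.09623245  0.17020632] [ 0.5982005  -0.09530889  0.17081985]
[311.4 289. ]
[335. 289.]
[335.8 216.1]
[310.6 216.1]
```

View pics/wS.png

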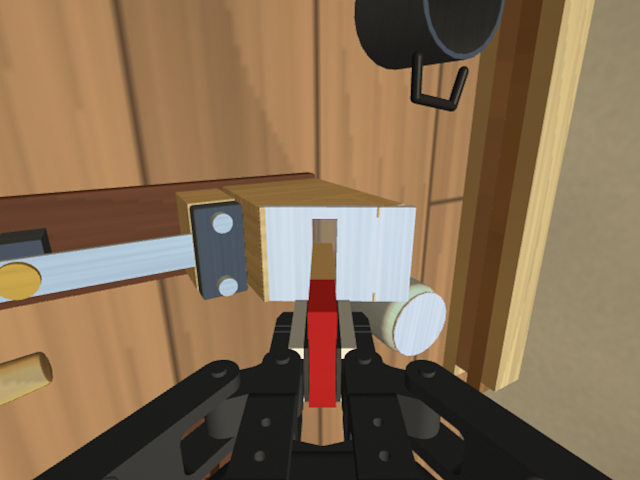

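Run:
```python
from h import *
im=cv2.imread("pics/wS.png"); T=np.load("wS.npy"); c=bot.calibration('wrist')
def edges(line,th=60):
    e=np.abs(np.diff(cv2.GaussianBlur(line.astype(np.float32),(1,1),0),axis=0)).sum(1); return [(i+.5,int(e[i])) for i in np.where(e>th)[0]]
for r in (222,228,234,240,260): print(r,[(a,b) for a,b in edges(im[r,:440]) if a>255])
for cx in (280,295,318,324,330,350,390): print(cx,[(a,b) for a,b in edges(im[:310,cx:cx+1].reshape(-1,1,3)[:,0]) if a>195])
cv2.imwrite("pics/wSc.png",cv2.resize(im[195:315,250:430],(720,480),interpolation=cv2.INTER_NEAREST))
```

```text
222 [(np.float64(259.5), 162), (np.float64(260.5), 94), (np.float64(264.5), 73), (np.float64(265.5), 75), (np.float64(311.5), 174), (np.float64(312.5), 154), (np.float64(336.5), 173), (np.float64(337.5), 77), (np.float64(413.5), 71), (np.float64(414.5), 179), (np.float64(425.5), 81)]
228 [(np.float64(259.5), 164), (np.float64(260.5), 129), (np.float64(265.5), 78), (np.float64(311.5), 160), (np.float64(312.5), 192), (np.float64(336.5), 178), (np.float64(337.5), 98), (np.float64(413.5), 127), (np.float64(414.5), 148), (np.float64(424.5), 80), (np.float64(427.5), 62)]
234 [(np.float64(259.5), 104), (np.float64(260.5), 106), (np.float64(265.5), 93), (np.float64(266.5), 62), (np.float64(311.5), 145), (np.float64(312.5), 224), (np.float64(336.5), 175), (np.float64(337.5), 100), (np.float64(412.5), 73), (np.float64(413.5), 175), (np.float64(424.5), 81)]
240 [(np.float64(260.5), 168), (np.float64(261.5), 97), (np.float64(265.5), 66), (np.float64(266.5), 72), (np.float64(311.5), 143), (np.float64(312.5), 216), (np.float64(335.5), 109), (np.float64(336.5), 152), (np.float64(412.5), 122), (np.f
[... 561 characters left out ...]
.5), 85), (np.float64(299.5), 161), (np.float64(300.5), 72)]
318 [(np.float64(205.5), 67), (np.float64(206.5), 173), (np.float64(207.5), 86), (np.float64(217.5), 70), (np.float64(218.5), 330), (np.float64(279.5), 84)]
324 [(np.float64(205.5), 72), (np.float64(206.5), 165), (np.float64(207.5), 91), (np.float64(218.5), 272), (np.float64(279.5), 84)]
330 [(np.float64(206.5), 159), (np.float64(207.5), 136), (np.float64(218.5), 269), (np.float64(279.5), 85)]
350 [(np.float64(206.5), 159), (np.float64(207.5), 131), (np.float64(300.5), 239), (np.float64(301.5), 107)]
390 [(np.float64(199.5), 66), (np.float64(206.5), 174), (np.float64(207.5), 130), (np.float64(300.5), 120), (np.float64(301.5), 162)]
```

View pics/wSc.png

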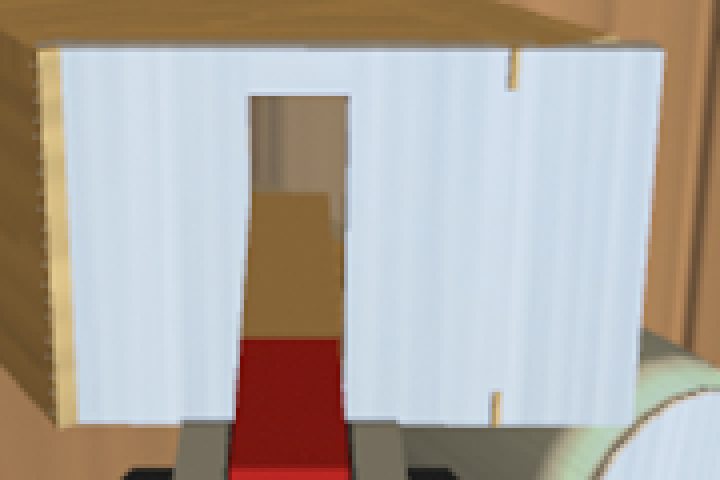

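Run:
```python
from h import *
from scipy.optimize import least_squares
T=np.load("wS.npy"); c=bot.calibration('wrist')
# (u,v,kind): kind x=const line or y=const line, value in mm on slope
# subpixel weights of edge positions (+0.5: diff index i -> boundary at i+0.5)
O=[(312.0,222,'x',-7.5),(312.05,228,'x',-7.5),(312.1,234,'x',-7.5),(312.1,240,'x',-7.5),(311.0,260,'x',-7.5),
(336.8,222,'x',7.5),(336.85,228,'x',7.5),(336.85,234,'x',7.5),(336.1,240,'x',7.5),(335.9,260,'x',7.5),
(318,218.4,'y',24),(324,218.5,'y',24),(330,218.5,'y',24),
(280,206.5,'y',31),(324,206.5,'y',31),(350,206.9,'y',31),(390,206.9,'y',31),
(280,300.5,'y',-31),(295,299.8,'y',-31),(350,300.8,'y',-31),(390,301.1,'y',-31)]
def res(p,full=False):
    s=np.array([p[0],p[1],.1076+ (p[3] if len(p)>3 else 0)]); Rm=tilt(p[2]); r=[]
    for u,v,k,val in O:
        o,d=ray(c,(u,v),T); l=np.dot(s-o,Rm[:,1])/np.dot(d,Rm[:,1]); q=(o+l*d-s)*1e3
        r.append(q@Rm[:,0]-val if k=='x' else q@Rm[:,2]-val)
    return np.array(r)
for p0 in ([.6347,-.0955,0],[.6347,-.0955,0,0]):
    f=least_squares(res,p0); print(f.x.round(4),np.degrees(f.x[2]).round(2)); print(f.fun.round(2))
```

```text
[ 0.6353 -0.0969 -0.0146] -0.83
[ 0.11  0.14  0.16  0.16 -0.54 -0.02  0.08  0.16 -0.22 -0.09 -0.18 -0.21
 -0.19 -0.08  0.12  0.    0.19 -0.15  0.44  0.02  0.03]
[ 6.355e-01 -9.700e-02 -1.530e-02 -4.000e-04] -0.88
[ 0.1   0.13  0.15  0.15 -0.54 -0.01  0.1   0.18 -0.2  -0.06 -0.15 -0.19
 -0.15 -0.06  0.17  0.06  0.26 -0.24  0.36 -0.04 -0.02]
```

Run:
```python
from h import *
Rm=tilt(np.radians(-.85)); a=Rm[:,1]; s=np.array([.6354,-.0969,.1075])+Rm[:,0]*.0004
q=quat(Rm)
cmd=s-a*.043
bot.move_linear(cmd,.1,rotation=q); bot.wait(.2)
p=bot.read_position(); e=(p-cmd)@Rm; print('err tool mm',(e*1e3).round(2), (rotm(bot.read_tool_rot()).T@Rm).round(3)[0])
off=-Rm[:,0]*e[0]-Rm[:,2]*e[2]
bot.move_linear(cmd+off,.05); bot.wait(.1)
print(((bot.read_position()-cmd)@Rm*1e3).round(2))
T=wristT(); im=bot.camera('wrist'); cv2.imwrite("pics/wI.png",cv2.resize(im[195:315,250:430,::-1],(720,480),interpolation=cv2.INTER_NEAREST))
np.save("off.npy",off); print(bot.read_clock(),bot.read_gripper_width())
```

```text
err tool mm [ 0.49 -0.56 -0.08] [ 1.    -0.001  0.   ]
[-0.42 -0.12  0.07]
24.0667 0.11138958684564779
```

View pics/wI.png

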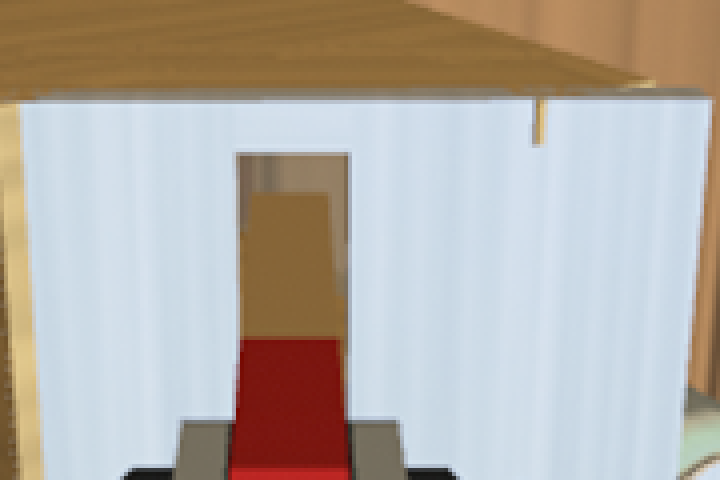

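Run:
```python
from h import *
Rm=tilt(np.radians(-.85)); a=Rm[:,1]; s=np.array([.6354,-.0969,.1075])+Rm[:,0]*.0004
off=np.load("off.npy")*.4
f0=bot.read_ft_force()
r=bot.move_linear(s-a*.004+off,.06,until_force=12)
p=bot.read_position(); print(r,((p-(s-a*.004))@Rm*1e3).round(2),bot.read_ft_force()-f0,bot.read_clock())
im=bot.camera('wrist'); cv2.imwrite("pics/wJ.png",im[:,:,::-1])
```

```text
False [-0.29  0.1   0.07] [ 1.12441916 -0.82681574 -0.74764629] 24.8667
```

View pics/wJ.png

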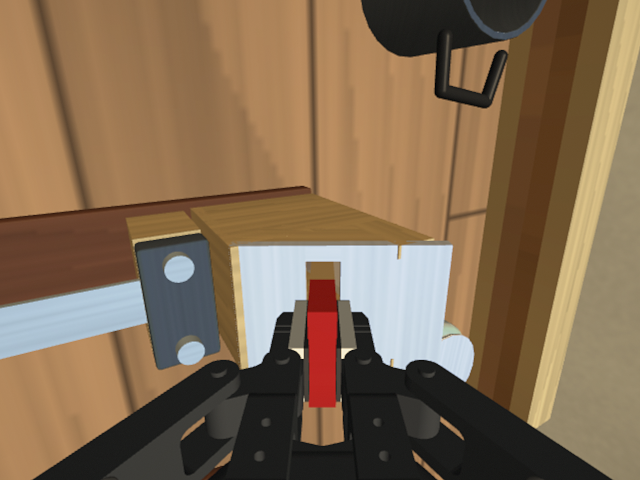

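Tally half-way in with no contact force. Release.

Run:
```python
from h import *
bot.set_gripper(0.45); bot.wait(.6)
im=bot.camera('wrist'); cv2.imwrite("pics/wK.png",im[:,:,::-1]); print(bot.read_clock(),bot.read_ft_force())
```

```text
25.9583 [-0.35650592 -0.84362007 -0.86877538]
```

View pics/wK.png

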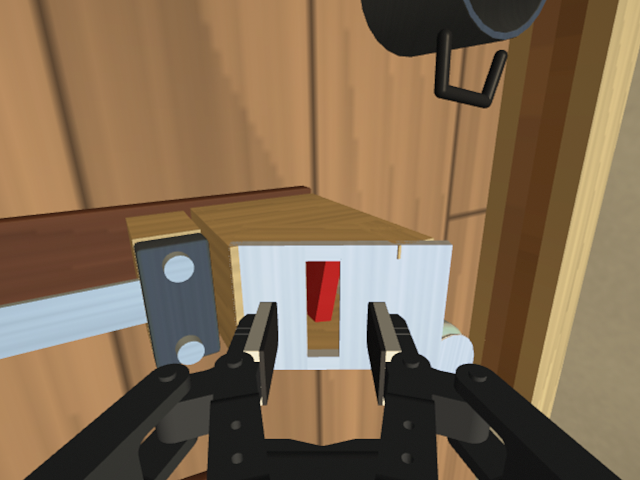

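Run:
```python
from h import *
Rm=tilt(np.radians(-.85)); a=Rm[:,1]
p=bot.read_position(); bot.move_linear(p-a*.10,.2)
im=bot.camera('wrist'); cv2.imwrite("pics/wL2.png",im[:,:,::-1])
s=bot.camera('scene')[:,:,::-1]; t=bot.camera('top')[:,:,::-1]
cv2.imwrite("pics/s2.png",cv2.resize(s[120:390,130:480],(778,600),interpolation=cv2.INTER_CUBIC))
cv2.imwrite("pics/w2c.png",cv2.resize(im[160:320,230:430,::-1],(750,600),interpolation=cv2.INTER_CUBIC))
print(bot.read_clock(),bot.read_position())
```

```text
26.7583 [ 0.58320287 -0.09581696  0.19605324]
```

View pics/s2.png

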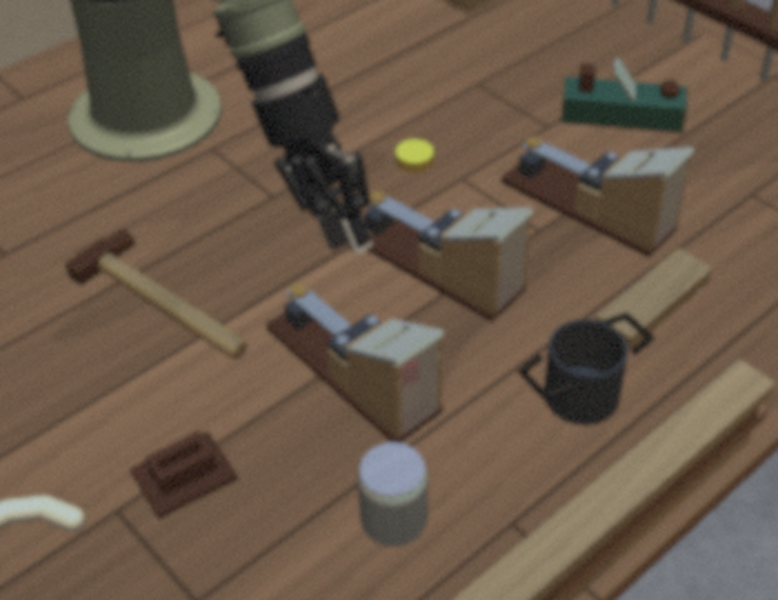

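View pics/w2c.png

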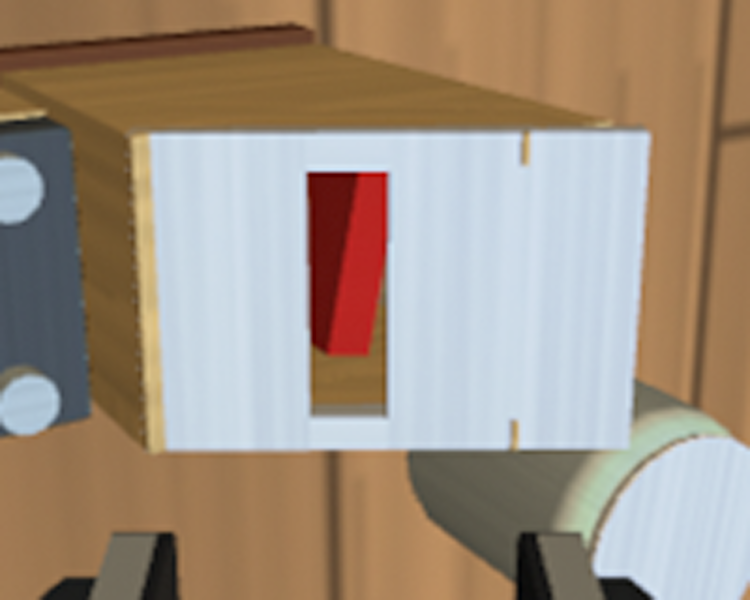

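Run:
```python
from h import *
c=bot.calibration('scene')
for x in (.665,.68):
  for z in (.012,.05,.08,.1,.135): u=proj(c,[x,-.098,z]); print(x,z,((u-[130,120])*2.222).round(0))
T=wristT(); w=bot.calibration('wrist')
```

```text
0.665 0.012 [407. 414.]
0.665 0.05 [406. 391.]
0.665 0.08 [406. 373.]
0.665 0.1 [406. 360.]
0.665 0.135 [405. 336.]
0.68 0.012 [416. 423.]
0.68 0.05 [416. 400.]
0.68 0.08 [416. 381.]
0.68 0.1 [416. 368.]
0.68 0.135 [415. 345.]
```

Run:
```python
from h import *
s=bot.camera('scene')[:,:,::-1]
c=cv2.resize(s[255:325,280:340],(600,700)[::1],interpolation=cv2.INTER_CUBIC)
c=cv2.resize(s[255:325,280:340],(514,600),interpolation=cv2.INTER_CUBIC)
cv2.imwrite("pics/s3.png",c)
cal=bot.calibration('scene'); yw=np.radians(-.85);X=np.array([np.cos(yw),np.sin(yw),0]);Y=np.array([-X[1],X[0],0]);o=np.array([.6354,-.0969,0])-X*.0679
for n,p in {'rear top L':(.115,.031,.135),'rear top R':(.115,-.031,.135),'rear bot L':(.115,.031,0),'rear bot R':(.115,-.031,0),'in .05':(.111,0,.05),'in.08':(.108,0,.08),'in.1':(.108,0,.1),'front80':(.06,0,.08)}.items():
    u=proj(cal,o+X*p[0]+Y*p[1]+np.array([0,0,p[2]])); print(n,((u-[280,255])*8.57).round(0))
```

```text
rear top L [412. 118.]
rear top R [233. 237.]
rear bot L [409. 446.]
rear bot R [243. 564.]
in .05 [316. 380.]
in.08 [308. 301.]
in.1 [307. 251.]
front80 [191. 202.]
```

View pics/s3.png

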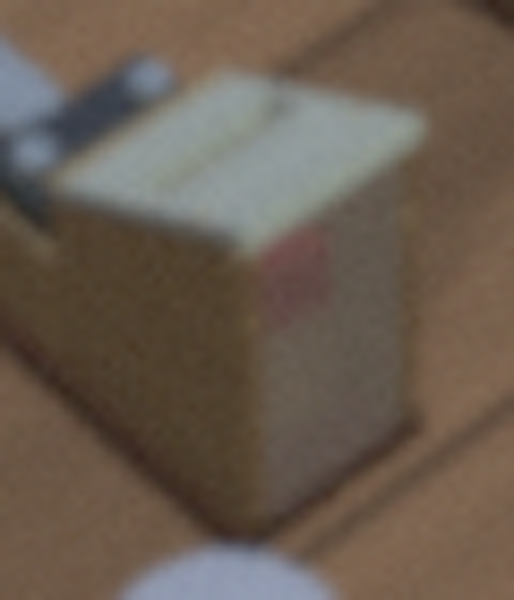

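Run:
```python
from h import *
from scipy.optimize import fsolve
cal=bot.calibration('scene'); yw=np.radians(-.85);X=np.array([np.cos(yw),np.sin(yw),0]);Y=np.array([-X[1],X[0],0]);o=np.array([.6354,-.0969,0])-X*.0679
for y in (.015,.02,.025):
  for row in (290,305):
    t=np.array([328,row])/8.57+[280,255]
    r=fsolve(lambda q: proj(cal,o+X*q[0]+Y*y+np.array([0,0,q[1]]))-t,[.1,.06]); print(y,row,r.round(3))
```

```text
0.015 290 [0.099 0.065]
0.015 305 [0.099 0.059]
0.02 290 [0.093 0.057]
0.02 305 [0.093 0.05 ]
0.025 290 [0.088 0.048]
0.025 305 [0.088 0.041]
```

Run:
```python
from h import *
print(bot.read_clock(),bot.read_ft_force()); bot.close_job()
```

```text
26.8083 [-0.23422662  0.87940927  0.13579328]
the job is handed in; nothing more can be done
```

I pressed all three leaves onto their stops from left to right, then posted the tally into the box of the rightmost stand, whose leaf was the stiffest. I handed the job in at about 27 s; no verdict is reported.

- **Pressing:** about half-way down, the left, middle and right leaves took 2.6, 4.5 and 7.4 N. That fits the 4, 7 and 13 N leaves in that order, although each reading is only good to about 1 N. Every press tripped the 22 N force limit with the fingertip at about 47 mm. I held each for about 0.45 s. The bend itself could not be read directly.
- **Posting:** I gripped the tally by its flat faces, lined it up with the slot using the wrist camera, and inserted it half-way with no noticeable contact force. After I released it, it slid in.
- **Last checks:**
  - The wrist picture shows the tally lying below the slot.
  - In the scene camera, seen through the rear window, its red part starts at about 55 mm. That agrees with it standing on the box floor, with its centre at about 45 mm. This picture was blurry, so that height is only good to about 1 cm.
  - By eye, the bystanders show no shift in the scene picture, and the leaves look sprung back.
  - The gripper was clear of everything.
  - None of the checks failed or disagreed.

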